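# Seat the double lid on the canister, keep the outer lid in hand

### The arm

A 6-joint arm with a two-finger parallel gripper is mounted at the origin on the work surface. World frame = base frame: x ahead of the robot, y to its left, z up, the work surface at z = 0. Lengths are in mm, angles in rad, forces in N, time in s.
With the tool pointing down it reaches from about 275 to 750 mm from the base axis. Payload 10.2 kg.
Tool frame: the origin (TCP) lies midway between the tips of the shut fingers; the grasp point (between the pads) lies 19 mm behind it; z points along the fingers, y is the direction in which the jaws open and shut (so a half turn about z gives the same grasp; the last joint's range is limited). The gripper opens to 85 mm and grips with 20 to 120 N. Pads are 22 mm wide; open, the fingers measure 114 mm over their backs; the gripper's body (76 mm by 85 mm) begins 54 mm behind the grasp point. The pads swing forward as they close: fully open they stand 13 mm farther back than shut.
Start: joints at [-1.342, 0.313, 1.498, -0, 1.331, -0.223], TCP at [229.196, -472.335, 231.294] pointing down, gripper open.
Joint ranges: [-2.94, 2.94], [-0.97, 2.17], [0.19, 2.56], [-1.23, 4.37], [0.02, 3.11], [-2.88, 2.88]. Speed limits (rad/s): [2.39, 2.39, 3.01, 3.14, 3.14, 3.14].

### API

Orientations are given as a unit quaternion [w, x, y, z].
In Python, from rig import sense, optics, ctrl gives the robot as it stands.
- The arm moves only by the tool play_rows, never from a script. Its argument "plan" is a list of rows, each a list of 7 numbers: the shift along the world's x, y, z in mm, then the turn, a rotation vector about the world's x, y, z in rad, then the opening, from -1 (shut) to 1 (fully open), so that 0 is half open. A call has 1 to 5 rows; each row shifts and turns the pose as measured when the row begins; what a row does not reach is not made up. A row lasts 1/12 s, in which the tool goes at most 41.7 mm and 7.16 degrees, less where a joint would pass 70% of its speed; a pose out of reach is approached as far as the arm can. A call is refused whole if a number of a shift passes 41.7 or a number of a turn 0.125, either way. A call with a gripper value outside its range is refused whole. The fingers move at their own pace and stop on an object; "grip_force" is the grip in N (left out, the last holds). Time passes only in rows, so rows that do not move let the fingers close. It gives the time, the measured TCP pose, the force and the opening at its end, in the units of the state.
- sense(): the state, without advancing time (a new reading comes with each control period).
- optics.capture(name): name is "scene" or "top" or "wrist"; returns a dict with "img" (480x640x3 uint8, blue, green, red), "fx", "fy", "cx", "cy" (pixels), "world_to_cam" (4x4, takes a point from world to camera coordinates). Camera axes: x right, y up, looking along -z (the intrinsics and any distortion apply to the point x, -y, -z); pixel columns grow to the right and rows downward; lengths in mm; the calibration is good to about 2 mm. The wrist camera is an equidistant fisheye: a pixel r from the principal point sees the ray r / f radians off the axis. A picture is of the moment at which its call begins. There is no depth.
- ctrl.finish_job(): hands the job in, once; it reports no verdict.
The state is a dict: "time_s": time; "joints": joint angles; "dq": joint speeds; "tau": joint torques, N m; "eef_pos": TCP position; "ee_rot": TCP orientation; "force": force on the tool from outside, world axes, zero at the start; "wrist_torque": the same for the moment, N m; "grip_width": opening from 0.0 (shut) to 1.0 (fully open).
Only numpy, scipy, OpenCV 4.12 (cv2) and the standard library are available. Lean on these libraries where they do the work, as an engineer would, in place of code of your own. Each camera call takes 0.05 s, during which the arm holds its last target. There are 200 camera calls.

### The job

Slide the clear bin's door fully open, lift the nested pair of lids out together by the red knob of the inner lid, and lower them onto the white canister, letting go only once the inner lid is seated in its mouth; then slide the bin's door shut again. Finally lift the yellow outer lid alone, leaving the inner lid seated undisturbed, and finish still holding the outer lid level above the canister, wholly clear of the red knob. Keep the two lids together until then, and do not shift or knock over the canister, the mug, the can opener, or the cutting board and what stands on it.

Things in the scene. Friction and masses are not known exactly. Their poses are not given: they have to be found in the camera images.
- bin: fixed clear plastic bin, 190 mm (x) by 340 mm (y), walls 4 mm thick and 88 mm tall, blue door tracks along both long edges up to 98 mm; origin at the centre of its underside, x away from the robot at yaw 0, y to the left, z up. Its right half (-y) has a fixed clear roof, its left half (+y) is covered only by the sliding door. The two lids stand inside the left half
- door (a joint): travel in m of the clear sliding door on top of the bin: 0 shut, 0.165 fully open; it grows as the door slides along the bin's -y, over the fixed roof; about 1.5 N of friction, stays where it is left; at the start it may stand open by up to 25 mm
- door_grip (a point): centre (half-way up) of the upright blue grip in the middle of the sliding door, axes as the bin's; the grip is 50 mm along x, 16 mm along y, 36 mm tall; the door's top face is 18 mm below this point. The door opens along -y and shuts along +y
- inner_knob (a point): point on the axis of the inner lid's red knob, 12 mm below its top; a round upright post 20 mm in diameter that stands out of the outer lid's collar from 22 mm below this point to 12 mm above. The underside of the inner lid's disc is 50 mm below this point, so fully seated this point is 50 mm above the canister's rim. z is the lid's axis, up
- inner_lid: inner lid (about 160 g): wooden disc 112 mm wide, 6 mm thick, on a black tapering plug 10 mm deep, 92 mm wide at the disc, 80 mm at the bottom; origin at the centre of the plug's underside, 60 mm below inner_knob. The outer lid rests loosely on the disc, so lifting the red knob carries both; the disc seats on the canister's rim
- outer_collar (a point): point on the outer lid's axis, half-way up its collar: an upright ring 44 mm outside, 36 mm inside, 18 mm tall, through which the red knob stands. The lid's flat top is 9 mm below this point, the bottom of its skirt 18 mm below. Nested, this point is 31 mm below inner_knob; the skirt clears the knob's top when it is 30 mm above. z is the lid's axis, up
- outer_lid: yellow outer lid (about 130 g): flat disc 128 mm wide with a 5 mm deep skirt round the inner lid's disc (4 mm play) and a collar on top; origin at the centre of the bottom of the skirt, 18 mm below outer_collar
- canister_mouth (a point): centre of the rim of the open white ceramic canister with a blue band, at rim height (100 mm above the counter); 112 mm outer and 102 mm inner diameter, about 1.6 kg, standing loose on the counter. z up
- cutting_board: blue plastic cutting board lying flat, 160 x 260 x 10 mm, origin at the centre of its underside; bystander
- egg_cup: white ceramic egg cup, 62 mm tall, standing on the cutting board, origin at the centre of its underside; bystander
- ramekin: glass ramekin, 86 mm wide, 45 mm tall, standing on the cutting board, origin at the centre of its underside; bystander
- can_opener: metal can opener lying flat on the counter, 185 mm long, 36 mm wide, 35 mm tall, origin on its underside near the middle; bystander
- mug: blue ceramic mug, 80 mm wide, 92 mm tall, origin at the centre of its underside; bystander
Not all that is in view belongs to the job. What is shaped like the part that bears canister_mouth but orange is not meant.

How it is judged:
By the outcome, as a careful person would: the job done as asked, in the order asked, and still so for the second after the job is handed in, while the arm keeps its last pose, push and grip.
It also fails if it takes over 72 s, if anything falls off the work surface, if the arm or the gripper's body presses on something with over 40 N, if the wrist force passes 120 N, or if a joint passes its speed limit or range.

## Working session

There is one attempt and no reset: what is moved stays moved. The work goes in short steps, Python scripts to look and compute and a tool call to move; the robot and the scene stay as the last step left them, time stands still between calls to the robot, and variables do not carry over. Pictures are saved under pics/ and viewed, about 8 in all and at most 12, crops included, and the job is handed in when it is done.

Besides the shell and the picture viewer there is one more tool, called after "Emit:" in YAML: its name, and indented under it one key for each argument. play_rows: Moves the arm, as the interface text tells. Its arguments: {"type":"object","properties":{"plan":{"type":"array"},"grip_force":{"type":"number"}},"required":["plan"]}

```bash
mkdir -p pics; ls
cat > h.py <<'E'
import numpy as np, cv2
from rig import sense, optics, ctrl
def ray(c,u,v,fish=False):
    M=np.array(c["world_to_cam"]);R=M[:3,:3];t=M[:3,3]
    x=(u-c["cx"])/c["fx"];y=(v-c["cy"])/c["fy"]
    if fish:
        r=np.hypot(x,y);s=np.sin(r)/r if r>1e-9 else 1
        d=np.array([x*s,-y*s,-np.cos(r)])
    else: d=np.array([x,-y,-1.])
    d=R.T@d; return -R.T@t, d/np.linalg.norm(d)
def onz(c,u,v,z,fish=False):
    o,d=ray(c,u,v,fish); return o+d*(z-o[2])/d[2]
def tri(*rs):
    A=np.zeros((3,3));b=np.zeros(3)
    for o,d in rs:
        P=np.eye(3)-np.outer(d,d);A+=P;b+=P@o
    p=np.linalg.solve(A,b); return p,[float(np.linalg.norm((np.eye(3)-np.outer(d,d))@(p-o))) for o,d in rs]
def proj(c,p,fish=False):
    M=np.array(c["world_to_cam"]);q=M[:3,:3]@np.array(p)+M[:3,3];x,y,z=q[0],-q[1],-q[2]
    if fish:
        r=np.hypot(x,y);th=np.arctan2(r,z);x,y=x/r*th,y/r*th
    else: x,y=x/z,y/z
    return c["cx"]+c["fx"]*x,c["cy"]+c["fy"]*y
E
python3 - <<'E'
from h import *
import pickle
for n in("scene","top","wrist"):
    c=optics.capture(n);pickle.dump(c,open(n+".pkl","wb"));cv2.imwrite(f"pics/{n}0.png",c["img"]);o,d=ray(c,320,240,n=="wrist");print(n,c["fx"],c["cx"],o,d)
print(sense())
E
```

```text
pics
scene 615.2567099138455 326.9898390965533 [1220.40121932 -568.57258193 1055.1142449 ] [-0.55411295  0.37920415 -0.74105536]
top 618.1869657840815 327.74210105261324 [ 406.43267482  -74.05218125 1614.03813919] [ 0.06624058  0.01972585 -0.99760868]
wrist 371.64829954431775 320.8517603572553 [ 293.19824203 -441.59586069  372.96079284] [-0.26339733 -0.12373477 -0.95671916]
{'time_s': 0.15, 'joints': array([-1.34239977e+00,  3.13283133e-01,  1.49822404e+00,  1.32296845e-05,
        1.33099530e+00, -2.23385000e-01]), 'dq': array([-0.00065461, -0.00357241, -0.00165726,  0.00019624,  0.00103865,
        0.00130438]), 'tau': array([ 2.31916303e-03, -4.12370002e+01, -2.59796709e+01, -1.34305319e-04,
        3.24088644e-03, -1.28021122e-05]), 'eef_pos': array([ 229.15628742, -472.14848566,  230.90066362]), 'ee_rot': array([-4.54924855e-04,  9.74595234e-01,  2.23973041e-01,  5.28492231e-06]), 'force': array([0.28257329, 0.060001  , 0.08955993]), 'wrist_torque': array([0.0077291 , 0.01073855, 0.00330086]), 'grip_width': 1.004742299091117}
```

View pics/scene0.png

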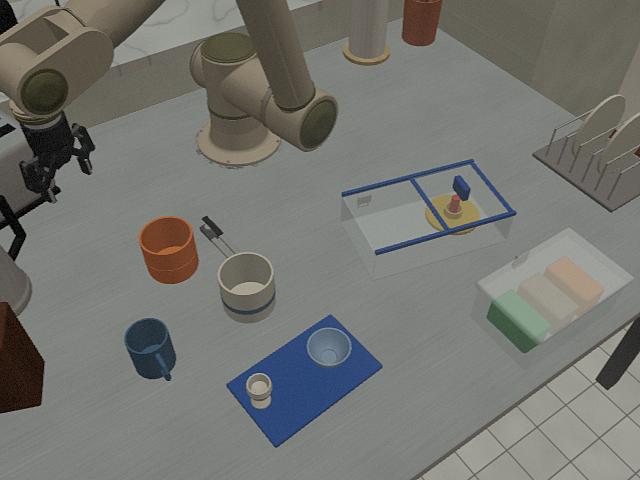

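View pics/top0.png

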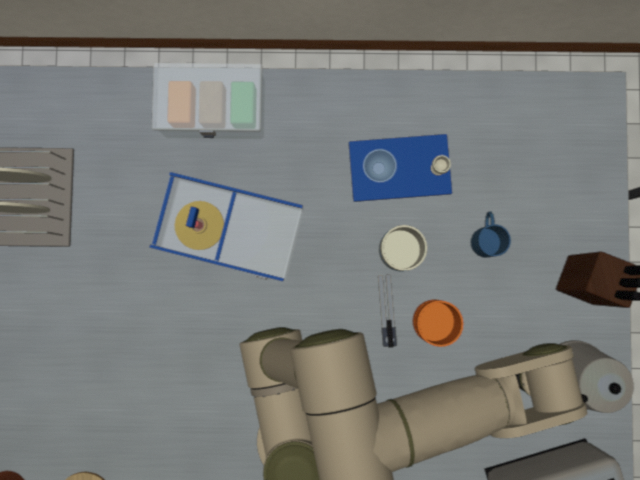

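The scene view shows the bin with its blue grip at (461,188) and the red knob at (455,203). In the top view these are at (193,217) and (200,225). Two canister shapes are in view. The white one with the blue band is at scene (247,285), top (403,248). The orange one is at scene (169,250), top (438,322), and the text rules it out. I'll measure next and confirm with a crop.

Run:
```python
from h import *
import pickle
S=pickle.load(open("scene.pkl","rb"));T=pickle.load(open("top.pkl","rb"))
def mask(im,f,roi):
    h=cv2.cvtColor(im,cv2.COLOR_BGR2HSV);m=cv2.inRange(h,*f);z=np.zeros_like(m);x0,y0,x1,y1=roi;z[y0:y1,x0:x1]=m[y0:y1,x0:x1];return z
def big(m):
    k=max(cv2.findContours(m,0,cv2.CHAIN_APPROX_NONE)[0],key=cv2.contourArea);M=cv2.moments(k);return (M['m10']/M['m00'],M['m01']/M['m00']),cv2.contourArea(k),cv2.boundingRect(k),k
blue=((105,120,40),(130,255,255));red=((0,110,60),(9,255,255)),((170,110,60),(180,255,255))
gs=big(mask(S["img"],blue,(448,172,474,203)));gt=big(mask(T["img"],blue,(184,205,202,230)))
print("grip",gs[:3],gt[:3],tri(ray(S,*gs[0]),ray(T,*gt[0])))
rm=lambda im,roi:mask(im,red[0],roi)|mask(im,red[1],roi)
ks=big(rm(S["img"],(440,190,470,220)));kt=big(rm(T["img"],(190,215,212,238)))
print("knob",ks[:3],kt[:3],tri(ray(S,*ks[0]),ray(T,*kt[0])))
# bin tracks
bt=big(mask(T["img"],blue,(140,165,312,290)));r=cv2.minAreaRect(bt[3]);P=cv2.boxPoints(r)
W=np.array([onz(T,*p,98)[:2] for p in P]);print("bin box",P.round(1).tolist(),W.round(1).tolist(),"c",W.mean(0),[np.linalg.norm(W[i]-W[i-1]).round(1) for i in range(4)])
e=[W[i]-W[i-1] for i in range(4)];print([np.degrees(np.arctan2(a[1],a[0])).round(1) for a in e])
# yellow
y=((20,90,80),(35,255,255));yt=big(mask(T["img"],y,(165,190,235,260)));e=cv2.minEnclosingCircle(yt[3]);print("yellow",e,onz(T,*e[0],30))
# canister: bright contour
for n,c,roi in(("S",S,(210,245,285,330)),("T",T,(370,215,435,280))):
    m=mask(c["img"],((10,0,120),(40,90,255)),roi);b=big(m);el=cv2.fitEllipse(cv2.convexHull(b[3]));print(n,b[:3],el,onz(c,*el[0],100))
cv2.imwrite("pics/crop1.png",np.hstack([cv2.resize(S["img"][150:330,130:530],(800,360))[:, :800]]))
a=cv2.resize(T["img"][160:300,140:320],(400,311));b=cv2.resize(T["img"][200:360,360:530],(330,311))
cv2.imwrite("pics/crop1.png",np.vstack([cv2.resize(S["img"][150:330,130:530],(730,328)),np.hstack([a,b])])[:600])
```

```text
grip ((462.0514705882353, 182.60539215686273), 68.0, (455, 176, 15, 15)) ((192.01046337817635, 217.0254110612855), 111.5, (187, 208, 11, 19)) (array([558.21767789, 266.74227596, 125.93437519]), [0.9173244894007353, 0.9173244894006299])
knob ((455.825, 197.10833333333332), 20.0, (452, 195, 8, 5)) ((196.7017543859649, 223.5614035087719), 9.5, (195, 221, 4, 6)) (array([548.12408282, 267.80450677,  72.36696124]), [2.173733432992512, 2.173733432992696])
bin box [[149.8000030517578, 246.89999389648438], [168.89999389648438, 171.39999389648438], [301.5, 205.0], [282.3999938964844, 280.5]] [[485.6, 374.6], [673.6, 332.6], [593.2, 2.6], [406.7, 46.9]] c [539.75494423 189.16209205] [np.float64(337.1), np.float64(192.6), np.float64(339.6), np.float64(191.7)]
[np.float64(76.5), np.float64(-12.6), np.float64(-103.7), np.float64(166.6)]
yellow ((198.7969512939453, 224.94161987304688), 23.992778778076172) [547.08485586 269.91230641  30.        ]
S ((244.97961535052733, 272.84933085172383), 1880.5, (216, 245, 59, 50)) ((242.20278930664062, 269.5238952636719), (49.300621032714844, 61.75990295410156), 106.50810241699219) [ 485.73890578 -254.10693367  100.        ]
T ((404.024855610561, 247.31693481848183), 1616.0, (381, 225, 47, 46)) ((404.0148620605469, 247.29258728027344), (45.78774642944336, 46.37914276123047), 122.52365112304688) [ 491.29062797 -250.24786739  100.        ]
```

View pics/crop1.png

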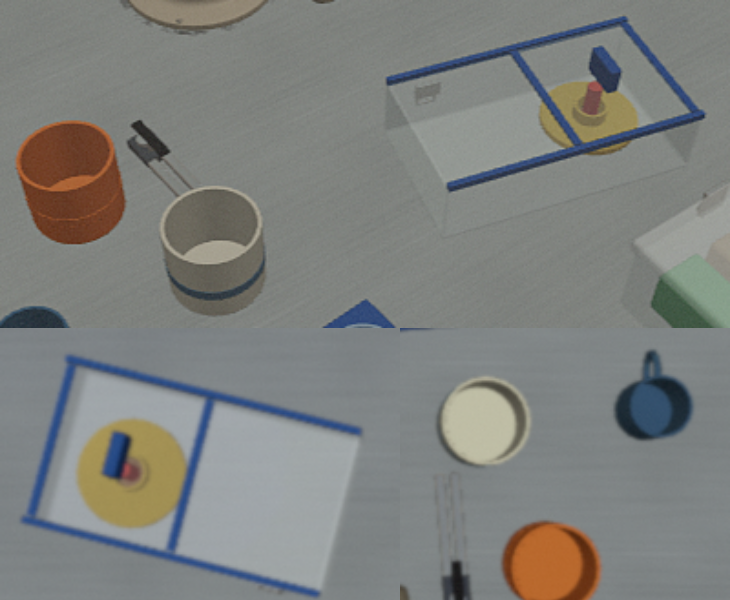

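The white canister with the blue band (crop, centre-left) is the target, and the orange one is not. Bin yaw is about -13.4°, with its centre at (540,189). In the bin frame the grip is at about (0, 80), so the door stands nearly shut. I'll start moving.

Emit:
play_rows:
  plan:
    - [16, 36, 12, 0, 0, -0.12, 1]
    - [16, 36, 12, 0, 0, -0.12, 1]
    - [16, 36, 12, 0, 0, -0.12, 0.4]
    - [16, 36, 8, 0, 0, -0.12, 0.4]
    - [16, 36, 4, 0, 0, -0.12, 0.4]

```text
time_s: 0.57
eef_pos: [305.6, -294.6, 275.6]
ee_rot: [-0.004, 0.997, -0.077, 0.0]
force: [1.5, -0.9, 1.2]
grip_width: 0.701
```

Run:
```python
from h import *
s=sense();print(s["joints"],s["eef_pos"],s["ee_rot"],2*np.arctan2(s["ee_rot"][2],s["ee_rot"][1]),s["grip_width"])
```

```text
[-1.04749149  0.05716678  1.69107682  0.00460594  1.39965226  0.67580626] [ 305.55675104 -294.5621638   275.63741233] [-3.88172633e-03  9.97056304e-01 -7.65744724e-02  9.41289647e-05] -0.15330016754726536 0.7006088370545931
```

Emit:
play_rows:
  plan:
    - [17, 37, 0, 0, 0, -0.08, 0.4]
    - [17, 37, 0, 0, 0, 0, 0.4]
    - [17, 37, 0, 0, 0, 0, 0.4]
    - [17, 37, 0, 0, 0, 0, 0.4]
    - [17, 37, 0, 0, 0, 0, 0.4]

```text
time_s: 0.98
eef_pos: [390.3, -104.0, 276.8]
ee_rot: [-0.003, 0.992, -0.124, 0.001]
force: [0.7, 0.4, 0.8]
grip_width: 0.702
```

Emit:
play_rows:
  plan:
    - [17, 37, 0, 0, 0, 0, 0]
    - [17, 37, 0, 0, 0, 0, 0]
    - [17, 37, 0, 0, 0, 0, 0]
    - [17, 37, -6, 0, 0, 0, 0]
    - [17, 37, -8, 0, 0, 0, 0]

```text
time_s: 1.4
eef_pos: [474.4, 86.0, 264.4]
ee_rot: [-0.003, 0.992, -0.124, 0.003]
force: [1.2, -0.7, 0.6]
grip_width: 0.503
```

Emit:
play_rows:
  plan:
    - [17, 37, -8, 0, 0, 0, 0]
    - [17, 37, -8, 0, 0, 0, 0]
    - [17, 37, -8, 0, 0, 0, 0]
    - [17, 37, -8, 0, 0, 0, 0]
    - [0, 0, 0, 0, 0, 0, 0]

```text
time_s: 1.82
eef_pos: [540.5, 240.4, 228.7]
ee_rot: [-0.003, 0.993, -0.121, 0.002]
force: [-0.9, 0.4, -0.2]
grip_width: 0.501
```

Run:
```python
from h import *
import pickle
c=optics.capture("wrist");pickle.dump(c,open("w1.pkl","wb"));cv2.imwrite("pics/w1.png",c["img"])
print(ray(c,320,240,True),proj(c,(557,267,134),True),proj(c,(547,268,76),True))
```

```text
(array([609.12626188, 221.92913903, 370.97260176]), array([-0.27895347,  0.07694253, -0.95721722])) (np.float64(275.7270948922277), np.float64(225.14731215843906)) (np.float64(286.5172279911982), np.float64(219.13870104633855))
```

View pics/w1.png

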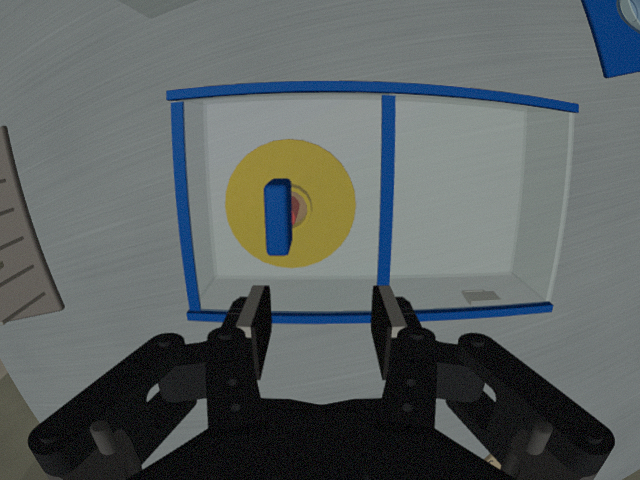

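The wrist view shows the grip's top face at about (278,218), with the knob half hidden behind it at (296,208). The jaws are square to the bin.

Run:
```python
from h import *
import pickle
w=pickle.load(open("w1.pkl","rb"));T=pickle.load(open("top.pkl","rb"));S=pickle.load(open("scene.pkl","rb"))
print(cv2.cvtColor(w["img"],cv2.COLOR_BGR2HSV)[[200,220,240,252,220],[275,278,275,275,290]].tolist())
def box(c,roi,lo):
    x0,y0,x1,y1=roi;m=cv2.inRange(cv2.cvtColor(c["img"],cv2.COLOR_BGR2HSV),(105,120,lo),(130,255,255))[y0:y1,x0:x1]
    k=max(cv2.findContours(m,0,1)[0],key=cv2.contourArea);r=cv2.minAreaRect(k);return np.array(r[0])+[x0,y0],r
for lo in(40,90,120,140):
    a,ra=box(w,(250,165,310,265),lo)
    print(lo,a,ra[1:],onz(w,*a,134,True))
    try:
        b,rb=box(T,(184,205,202,230),lo);print("  top",b,rb[1:],onz(T,*b,134),tri(ray(w,*a,True),ray(T,*b)))
    except Exception as e: print(e)
# bin tracks corner check via wrist
for p in((388,97),(383,285),(183,103),(194,310)): print(onz(w,*p,98,True))
```

```text
[[110, 196, 126], [107, 202, 130], [106, 226, 125], [108, 200, 130], [113, 169, 59]]
40 [277.69349289 216.54631805] ((75.25731658935547, 26.222150802612305), 88.53119659423828) [562.3211881  264.15547392 134.        ]
  top [192.04230785 217.0115366 ] ((7.1041693687438965, 18.94445037841797), 15.255120277404785) [556.84319507 264.08616841 134.        ] (array([558.71434709, 267.74606237, 116.16014208]), [0.4109586823207201, 0.41095868232068394])
90 [276.02268219 219.49897003] ((69.74617004394531, 21.704862594604492), 87.39744567871094) [560.66179162 265.77050096 134.        ]
  top [191.06923103 216.74615192] ((5.086935520172119, 18.94445037841797), 15.255120277404785) [557.46023624 266.44927184 134.        ] (array([558.53660859, 268.159555  , 124.11114959]), [0.556103343405514, 0.556103343405579])
120 [274.82600784 220.0411911 ] ((66.45033264160156, 18.444787979125977), 87.99044799804688) [560.49969225 266.64409371 134.        ]
  top [190.66153908 216.407691  ] ((4.122171878814697, 17.979686737060547), 15.255118370056152) [558.26859916 267.45323699 134.        ] (array([559.02055637, 268.4612521 , 127.25295479]), [0.5395469927947815, 0.5395469927947943])Traceback (most recent call last):
  File "<stdin>", line 9, in <module>
  File "<stdin>", line 7, in box
ValueError: max() iterable argument is empty
```

Emit:
play_rows:
  plan:
    - [10, 15, -5, 0, 0, 0.01, 0]
    - [8, 12, -30, 0, 0, 0, 0]
    - [0, 0, -30, 0, 0, 0, 0]
    - [0, 0, -20, 0, 0, 0, 0]
    - [0, 0, 0, 0, 0, 0, 0]

```text
time_s: 2.28
eef_pos: [558.6, 263.8, 143.5]
ee_rot: [-0.002, 0.993, -0.116, 0.003]
force: [-0.1, -1.0, -0.6]
grip_width: 0.502
```

Run:
```python
from h import *
s=sense();print(s["joints"],s["eef_pos"],s["ee_rot"],2*np.arctan2(s["ee_rot"][2],s["ee_rot"][1]),s["force"])
```

```text
[2.51166064e-01 5.85096355e-01 1.32318464e+00 1.62815597e-03
 1.22523971e+00 2.05399448e+00] [558.58475961 263.79521021 143.48337653] [-0.00216479  0.9932377  -0.1160258   0.00349157] -0.23257739408505934 [-0.13661554 -1.02431424 -0.57251167]
```

Emit:
play_rows:
  plan:
    - [0, 4, -18, 0, 0, 0, 0]
    - [0, 0, -16, 0, 0, 0, 0]
    - [0, 0, 0, 0, 0, 0, 0]
    - [0, 0, 0, 0, 0, 0, -1]
    - [0, 0, 0, 0, 0, 0, -1]
  grip_force: 30

```text
time_s: 2.7
eef_pos: [560.1, 264.5, 115.0]
ee_rot: [-0.003, 0.993, -0.118, 0.006]
force: [0.2, 2.4, -1.5]
grip_width: 0.228
```

Emit:
play_rows:
  plan:
    - [0, 0, 0, 0, 0, 0, -1]
    - [0, 0, 0, 0, 0, 0, -1]
    - [0, 0, 0, 0, 0, 0, -1]

```text
time_s: 2.95
eef_pos: [560.2, 263.9, 115.7]
ee_rot: [-0.003, 0.993, -0.118, 0.006]
force: [1.8, 0.9, -8.5]
grip_width: 0.175
```

Gripped at 15 mm width, so I'll slide the door open.

Emit:
play_rows:
  plan:
    - [-4.6, -19.5, 0, 0, 0, 0, -1]
    - [-6, -25, 0, 0, 0, 0, -1]
    - [-6, -25, 0, 0, 0, 0, -1]
    - [-6, -25, 0, 0, 0, 0, -1]
    - [-6, -25, 0, 0, 0, 0, -1]

```text
time_s: 3.37
eef_pos: [531.5, 144.8, 115.6]
ee_rot: [-0.004, 0.993, -0.116, 0.008]
force: [6.8, 0.4, -11.5]
grip_width: 0.178
```

Emit:
play_rows:
  plan:
    - [-5, -21, 0, 0, 0, 0, -1]
    - [-3.5, -15, 0, 0, 0, 0, -1]
    - [-2, -9, 0, 0, 0, 0, -1]
    - [-1.5, -6, 0, 0, 0, 0, -1]
    - [-1.5, -6, 0, 0, 0, 0, -1]

```text
time_s: 3.78
eef_pos: [523.2, 110.3, 116.0]
ee_rot: [-0.035, 0.992, -0.122, 0.018]
force: [15.5, 36.9, -16.7]
grip_width: 0.176
```

Emit:
play_rows:
  plan:
    - [0, 0, 0, 0, 0, 0, 0.1]
    - [0, 0, 0, 0, 0, 0, 0.1]
    - [0, 0, 0, 0, 0, 0, 0.1]
    - [0, 0, 10, 0.06, 0, 0, 0.1]
    - [0, 0, 25, 0, 0, 0, 0.1]

```text
time_s: 4.2
eef_pos: [522.8, 113.0, 151.7]
ee_rot: [-0.067, 0.99, -0.121, 0.013]
force: [-0.3, 0.3, -0.4]
grip_width: 0.553
```

Emit:
play_rows:
  plan:
    - [0, 20, 25, 0, 0, 0, 0.1]
    - [0, 20, 20, 0, 0, 0, 0.1]
    - [0, 0, 15, 0, 0, 0, 0.1]
    - [0, 0, 0, 0, 0, 0, 0.1]

```text
time_s: 4.53
eef_pos: [524.8, 151.4, 221.6]
ee_rot: [-0.067, 0.99, -0.123, 0.019]
force: [0.1, 0.8, 0.7]
grip_width: 0.552
```

Run:
```python
from h import *
import pickle
for n in("wrist","top","scene"):
    c=optics.capture(n);pickle.dump(c,open(n+"2.pkl","wb"));cv2.imwrite(f"pics/{n}2.png",c["img"])
    if n=="wrist":W=c["img"]
    if n=="scene":X=c["img"]
cv2.imwrite("pics/v2.png",np.hstack([cv2.resize(W,(480,360)),cv2.resize(X[140:260,330:530],(320,360))]))
s=sense();print(s["eef_pos"],s["ee_rot"],s["joints"])
```

```text
[523.4152349  150.86453769 217.40176242] [-0.06637158  0.99003615 -0.12324034  0.01533143] [0.00386471 0.32580775 1.52349559 0.13483551 1.24743067 1.78231563]
```

View pics/v2.png

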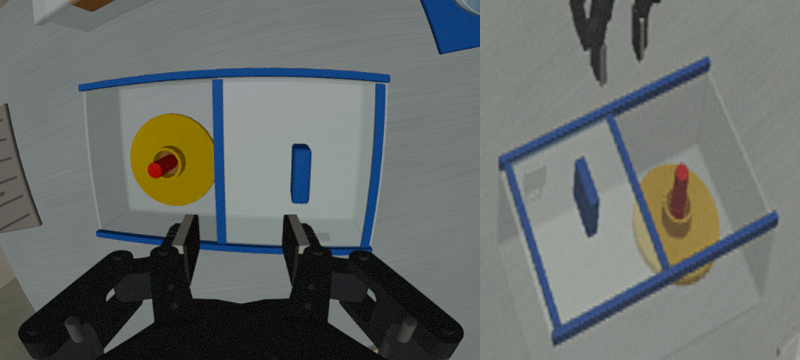

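The door is fully open: its end bar now sits at the bin's far right edge. The lids are uncovered, with the knob top at wrist (206,225) at full scale. My tilt correction went the wrong way, so I'll work out the levelling turn and measure the knob.

```bash
cat >> h.py <<'E'
from scipy.spatial.transform import Rotation as Rn
def level(yaw=-0.2326):
    q=sense()["ee_rot"];R=Rn.from_quat([*q[1:],q[0]]);G=Rn.from_quat([np.cos(yaw/2),np.sin(yaw/2),0,0])
    return (G*R.inv()).as_rotvec().round(3)
def hsv(c,lo,hi,roi):
    x0,y0,x1,y1=roi;m=cv2.inRange(cv2.cvtColor(c["img"],cv2.COLOR_BGR2HSV),lo,hi);z=np.zeros_like(m);z[y0:y1,x0:x1]=m[y0:y1,x0:x1];return z
def cen(m):
    k=max(cv2.findContours(m,0,1)[0],key=cv2.contourArea);M=cv2.moments(k);return (M['m10']/M['m00'],M['m01']/M['m00']),k
E
python3 - <<'E'
from h import *
import pickle
w=pickle.load(open("wrist2.pkl","rb"));T=pickle.load(open("top2.pkl","rb"));S=pickle.load(open("scene2.pkl","rb"))
print("level",level())
red=lambda c,roi,v:hsv(c,(0,120,v),(8,255,255),roi)|hsv(c,(172,120,v),(180,255,255),roi)
for v in(60,150,190):
  r=[]
  for c,roi,f in((w,(180,180,260,250),True),(T,(185,210,215,240),False),(S,(440,185,475,225),False)):
    try:
        (u,k)=cen(red(c,roi,v));print(v,np.round(u,1),cv2.boundingRect(k));r.append(ray(c,*u,f))
    except Exception as e: print(v,e)
  if len(r)>1: print(tri(*r))
  if len(r)>2: print("w+T",tri(*r[:2]),"w+S",tri(r[0],r[2]))
for c,roi,f in((w,(160,140,300,290),True),(T,(165,190,235,260),False)):
    k=cen(hsv(c,(18,90,70),(35,255,255),roi)|red(c,roi,60))[1];e=cv2.minEnclosingCircle(k);print("yellow",e,onz(c,*e[0],25,f),"knobtop@76")
print(onz(w,206,226,76,True))
E
```

```text
level [-0.128  0.046  0.015]
60 [216.3 221.2] (197, 206, 40, 32)
60 max() iterable argument is empty
60 [454.5 203.4] (450, 195, 10, 18)
(array([548.15126657, 271.22654381,  50.35053588]), [0.22746535066056642, 0.227465350660569])
150 [205.6 226.6] (197, 218, 18, 19)
150 max() iterable argument is empty
150 [456.  198.5] (454, 198, 6, 2)
(array([546.80492404, 275.81023172,  63.26022579]), [0.9085830280278352, 0.9085830280278053])
190 max() iterable argument is empty
190 max() iterable argument is empty
190 max() iterable argument is empty
yellow ((230.2176055908203, 213.0787353515625), 62.442466735839844) [549.4778762  266.09558372  25.        ] knobtop@76
yellow ((192.0, 224.0), 23.19492530822754) [549.78228298 288.64448283  25.        ] knobtop@76
[549.23547335 269.2829984   76.        ]
```

Emit:
play_rows:
  plan:
    - [5, 24, 0, -0.065, 0.023, 0.008, 0.1]
    - [5, 24, 0, -0.063, 0.023, 0.007, 0.1]
    - [5, 24, 0, 0, 0, 0, 0.1]
    - [5, 24, -10, 0, 0, 0, 0.1]
    - [0, 0, 0, 0, 0, 0, 0.1]

```text
time_s: 5.1
eef_pos: [542.9, 245.5, 200.4]
ee_rot: [0.006, 0.993, -0.12, -0.005]
force: [-0.8, -1.7, -0.1]
grip_width: 0.546
```

Run:
```python
from h import *
import pickle
w0=pickle.load(open("wrist2.pkl","rb"))
c=optics.capture("wrist");pickle.dump(c,open("w3.pkl","wb"));cv2.imwrite("pics/w3.png",c["img"])
print("level",level(),sense()["eef_pos"])
red=lambda c,roi,v:hsv(c,(0,120,v),(8,255,255),roi)|hsv(c,(172,120,v),(180,255,255),roi)
u,k=cen(red(c,(230,140,400,320),60));print(u,cv2.boundingRect(k))
a=cen(red(w0,(180,180,260,250),150))[0];b,kk=cen(red(c,(230,140,400,320),150));print(b,cv2.boundingRect(kk),onz(c,*b,76,True));print(tri(ray(w0,*a,True),ray(c,*b,True)))
e=cv2.minEnclosingCircle(cen(hsv(c,(18,90,70),(35,255,255),(150,100,450,330)))[1]);print(e,onz(c,*e[0],25,True))
```

```text
level [ 0.011 -0.01   0.009] [543.08148613 243.88967813 201.36669947]
(285.7036544850498, 219.6815060908084) (271, 201, 29, 38)
(283.2949735449736, 226.1957671957672) (272, 215, 24, 23) [548.98433778 270.51369373  76.        ]
(array([548.60135947, 270.76419047,  74.35372519]), [0.01705029687249788, 0.0170502968726252])
((289.5416259765625, 208.20310974121094), 71.01709747314453) [551.00021805 268.81458502  25.        ]
```

Emit:
play_rows:
  plan:
    - [6, 26, -10, 0.011, -0.01, 0.009, 0.1]
    - [0, 0, -35, 0, 0, 0, 0.1]
    - [0, 0, -30, 0, 0, 0, 0.1]
    - [0, 0, -15, 0, 0, 0, 0.1]
    - [0, 0, 0, 0, 0, 0, 0.1]

```text
time_s: 5.57
eef_pos: [549.1, 265.3, 106.0]
ee_rot: [0.001, 0.993, -0.118, -0.001]
force: [0.4, -1.3, -1.3]
grip_width: 0.552
```

Run:
```python
from h import *
print("level",level(),sense()["eef_pos"])
```

```text
level [ 0.001 -0.002  0.004] [549.06976844 265.26609616 106.02984332]
```

Emit:
play_rows:
  plan:
    - [0, 5.5, -15, 0, 0, 0, 0.1]
    - [0, 0, -15, 0, 0, 0, 0.1]
    - [0, 0, -15, 0, 0, 0, 0.1]
    - [0, 0, -10, 0, 0, 0, 0.1]
    - [0, 0, 0, 0, 0, 0, 0.1]

```text
time_s: 5.98
eef_pos: [550.5, 265.7, 51.5]
ee_rot: [0.001, 0.993, -0.12, -0.0]
force: [0.2, 0.8, -0.4]
grip_width: 0.548
```

Run:
```python
from h import *
print("level",level(),sense()["eef_pos"])
```

```text
level [ 0.002 -0.001  0.009] [550.54335838 265.66417508  51.52687213]
```

Emit:
play_rows:
  plan:
    - [-1, 5, -4, 0, 0, 0.009, 0.1]
    - [0, 0, 0, 0, 0, 0, 0.1]

```text
time_s: 6.15
eef_pos: [550.3, 270.1, 48.8]
ee_rot: [0.001, 0.993, -0.116, 0.0]
force: [-0.0, -0.1, -0.7]
grip_width: 0.549
```

Emit:
play_rows:
  plan:
    - [-1.5, 0.5, -1.5, 0, 0, 0, 0.1]
    - [0, 0, 0, 0, 0, 0, -1]
    - [0, 0, 0, 0, 0, 0, -1]
    - [0, 0, 0, 0, 0, 0, -1]
    - [0, 0, 0, 0, 0, 0, -1]
  grip_force: 60

```text
time_s: 6.57
eef_pos: [549.6, 271.0, 49.9]
ee_rot: [0.0, 0.993, -0.116, 0.002]
force: [0.1, -0.3, -2.9]
grip_width: 0.211
```

Emit:
play_rows:
  plan:
    - [0, 0, 0, 0, 0, 0, -1]
    - [0, 0, 0, 0, 0, 0, -1]

```text
time_s: 6.73
eef_pos: [549.5, 271.0, 49.7]
ee_rot: [0.0, 0.993, -0.116, 0.002]
force: [0.3, -0.5, -0.1]
grip_width: 0.209
```

Run:
```python
from h import *
s=sense();print("level",level(),s["eef_pos"],s["force"],s["grip_width"])
```

```text
level [ 0.001  0.004 -0.   ] [549.51261137 270.95204749  49.7390482 ] [ 0.29017181 -0.4932376  -0.12946074] 0.20941114105855171
```

Emit:
play_rows:
  plan:
    - [0, 0, 8, 0, 0, 0, -1]
    - [0, 0, 12, 0, 0, 0, -1]
    - [0, 0, 20, 0, 0, 0, -1]
    - [0, 0, 24, 0, 0, 0, -1]
    - [0, 0, 24, 0, 0, 0, -1]

```text
time_s: 7.15
eef_pos: [546.0, 270.0, 137.9]
ee_rot: [0.003, 0.993, -0.116, -0.004]
force: [-0.3, -0.3, -2.9]
grip_width: 0.214
```

Emit:
play_rows:
  plan:
    - [0, 0, 24, 0, 0, 0, -1]
    - [0, 0, 24, 0, 0, 0, -1]
    - [0, 0, 20, 0, 0, 0, -1]
    - [0, 0, 12, 0, 0, 0, -1]
    - [0, 0, 0, 0, 0, 0, -1]

```text
time_s: 7.57
eef_pos: [546.3, 270.3, 232.9]
ee_rot: [0.0, 0.993, -0.116, 0.002]
force: [-0.2, -0.1, -3.0]
grip_width: 0.21
```

Run:
```python
from h import *
s=sense();print("level",level(),s["eef_pos"],s["force"],s["grip_width"],s["joints"])
```

```text
level [ 0.001  0.003 -0.   ] [546.2503763  270.2563089  232.87612895] [-0.17332048 -0.14282006 -2.97903567] 0.21045732893664834 [ 0.26831498  0.50009116  1.22151526 -0.00209518  1.4169786   2.07174096]
```

Both lids came up: the load is 3.0 N. I'll carry them over and stop short for a closer measurement of the canister.

Emit:
play_rows:
  plan:
    - [-1, -10, 0, 0, 0, 0, -1]
    - [-2, -20, 0, 0, 0, 0, -1]
    - [-3, -28, 0, 0, 0, 0, -1]
    - [-3, -32, 0, 0, 0, 0, -1]
    - [-4, -34, 0, 0, 0, 0, -1]

```text
time_s: 7.98
eef_pos: [529.8, 145.0, 230.4]
ee_rot: [0.0, 0.994, -0.112, 0.0]
force: [0.3, -0.6, -2.8]
grip_width: 0.217
```

Emit:
play_rows:
  plan:
    - [-4, -34, 0, 0, 0, 0, -1]
    - [-4, -34, 0, 0, 0, 0, -1]
    - [-4, -34, 0, 0, 0, 0, -1]
    - [-4, -34, 0, 0, 0, 0, -1]
    - [-4, -34, 0, 0, 0, 0, -1]

```text
time_s: 8.4
eef_pos: [502.9, -34.7, 225.7]
ee_rot: [0.0, 0.994, -0.111, -0.004]
force: [1.1, -0.2, -3.5]
grip_width: 0.212
```

Emit:
play_rows:
  plan:
    - [-4, -34, 0, 0, 0, 0, -1]
    - [-3, -28, 0, 0, 0, 0, -1]
    - [-2, -20, 0, 0, 0, 0, -1]
    - [-1, -10, 0, 0, 0, 0, -1]
    - [0, 0, 0, 0, 0, 0, -1]

```text
time_s: 8.82
eef_pos: [486.0, -138.0, 221.5]
ee_rot: [0.0, 0.993, -0.116, -0.009]
force: [0.6, 0.1, -3.0]
grip_width: 0.212
```

Run:
```python
from h import *
import pickle
for n in("wrist","top","scene"):
    c=optics.capture(n);pickle.dump(c,open(n+"4.pkl","wb"))
    if n=="wrist":W=c["img"]
    if n=="scene":X=c["img"]
cv2.imwrite("pics/v4.png",np.hstack([cv2.resize(W,(480,360)),cv2.resize(X[150:330,180:340],(320,360))]))
s=sense();print("level",level(),s["eef_pos"],s["force"],s["grip_width"],s["joints"])
```

```text
level [-0.002 -0.016 -0.004] [ 486.73160561 -135.32638277  221.89989317] [ 0.729024    0.36490117 -3.30019831] 0.21420067490007103 [-0.50043945  0.2859543   1.55913603 -0.00604701  1.31179366  1.30039071]
```

View pics/v4.png

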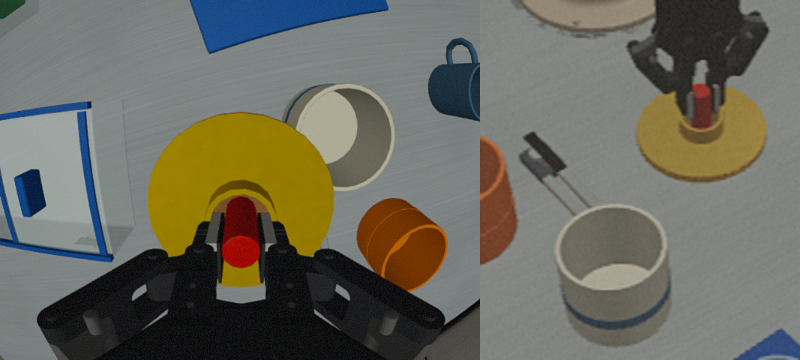

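The wrist view shows both lids held level and nested, and the canister with a clear rim at (455,180) at full scale. The orange one is to the right of it. I'll fit the rim circle next.

Run:
```python
from h import *
import pickle
from scipy.optimize import least_squares
red=lambda c,roi,v:hsv(c,(0,120,v),(8,255,255),roi)|hsv(c,(172,120,v),(180,255,255),roi)
C={n:pickle.load(open(n+"4.pkl","rb")) for n in("wrist","top","scene")}
C["top0"]=pickle.load(open("top.pkl","rb"))
for n,roi in(("wrist",(385,105,540,262)),("top",(370,215,435,280)),("top0",(370,215,435,280)),("scene",(210,245,285,330))):
    c=C[n];f=n=="wrist"
    m=hsv(c,(12,18,60),(40,140,255),roi)
    m=cv2.morphologyEx(m,cv2.MORPH_OPEN,np.ones((3,3)));k=cv2.convexHull(cen(m)[1]);
    mm=np.zeros_like(m);cv2.drawContours(mm,[k],-1,255,-1);k=cv2.findContours(mm,0,cv2.CHAIN_APPROX_NONE)[0][0][:,0]
    P=np.array([onz(c,*p,100,f)[:2] for p in k])
    s=least_squares(lambda q:np.hypot(*(P-q).T)-56,(490,-252),loss="cauchy",f_scale=1.)
    res=np.hypot(*(P-s.x).T)-56;print(n,cv2.boundingRect(k),s.x.round(1),"inl",(abs(res)<2).mean().round(2),np.percentile(res,[5,50,95]).round(1))
u,k=cen(red(C["wrist"],(270,240,360,370),150));a=cen(red(C["scene"],(270,180,310,225),60))
print("knob",u,cv2.boundingRect(k),onz(C["wrist"],*u,sense()["eef_pos"][2]+26,True),a[0],cv2.boundingRect(a[1]),tri(ray(C["wrist"],*u,True),ray(C["scene"],a[0][0],a[0][1]-4)))
cv2.imwrite("pics/m.png",m)
```

```text
wrist (385, 111, 141, 144) [ 492.7 -249.6] inl 0.63 [-14.   -0.2   7.4]
top (370, 215, 57, 65) [ 491.1 -248.7] inl 0.32 [-0.3 25.8 53.1]
top0 (380, 225, 47, 46) [ 490.7 -248.6] inl 0.95 [-1.4  0.1  1.8]
scene (217, 252, 57, 58) [ 496.4 -253.7] inl 0.49 [-0.8  2.2 33.3]
knob (320.84558040468585, 335.45718849840256) (297, 315, 49, 42) [ 486.29454356 -138.70546839  247.89989317] (290.79359823399557, 202.70971302428254) (286, 192, 10, 22) (array([ 478.92857726, -134.2256206 ,  229.82158787]), [3.9224640356655893, 3.922464035665547])
```

Emit:
play_rows:
  plan:
    - [1, -12, 0, 0, -0.016, 0, -1]
    - [1, -20, 0, 0, 0, 0, -1]
    - [1, -24, 0, 0, 0, 0, -1]
    - [1, -24, 0, 0, 0, 0, -1]
    - [0, -18, 0, 0, 0, 0, -1]

```text
time_s: 9.38
eef_pos: [492.4, -226.1, 222.1]
ee_rot: [-0.003, 0.994, -0.106, 0.0]
force: [-0.3, -1.0, -3.2]
grip_width: 0.212
```

Emit:
play_rows:
  plan:
    - [0, -6, 0, 0, 0, 0, -1]
    - [0, 0, 0, 0, 0, 0, -1]

```text
time_s: 9.55
eef_pos: [493.0, -232.5, 221.7]
ee_rot: [-0.003, 0.994, -0.106, -0.0]
force: [0.5, 0.9, -2.9]
grip_width: 0.215
```

Run:
```python
from h import *
s=sense();print("level",level(),s["eef_pos"],s["force"],s["grip_width"])
```

```text
level [-0.005  0.001 -0.02 ] [ 493.0093116  -232.45837998  221.66420188] [ 0.53207191  0.90192352 -2.85044397] 0.21510196974024567
```

Emit:
play_rows:
  plan:
    - [-1, -10, 0, -0.005, 0, 0, -1]
    - [0, -7, 0, 0, 0, 0, -1]
    - [0, 0, -15, 0, 0, 0, -1]
    - [0, 0, -15, 0, 0, 0, -1]
    - [0, 0, 0, 0, 0, 0, -1]

```text
time_s: 9.97
eef_pos: [493.2, -246.7, 191.7]
ee_rot: [0.0, 0.995, -0.103, 0.001]
force: [-0.7, 0.2, -3.7]
grip_width: 0.211
```

Run:
```python
from h import *
import pickle
c=optics.capture("scene");pickle.dump(c,open("s5.pkl","wb"));w=optics.capture("wrist")
cv2.imwrite("pics/s5.png",np.hstack([cv2.resize(c["img"][170:340,180:320],(494,600)),cv2.resize(w["img"],(300,225),interpolation=cv2.INTER_AREA)[[*range(225)]+[224]*375]]))
s=sense();print("level",level(),s["eef_pos"],s["force"],s["grip_width"])
```

```text
level [ 0.003  0.005 -0.025] [ 494.01568568 -247.30369729  194.1703395 ] [-0.39196067 -0.0292585  -3.46000651] 0.209075312187504
```

View pics/s5.png

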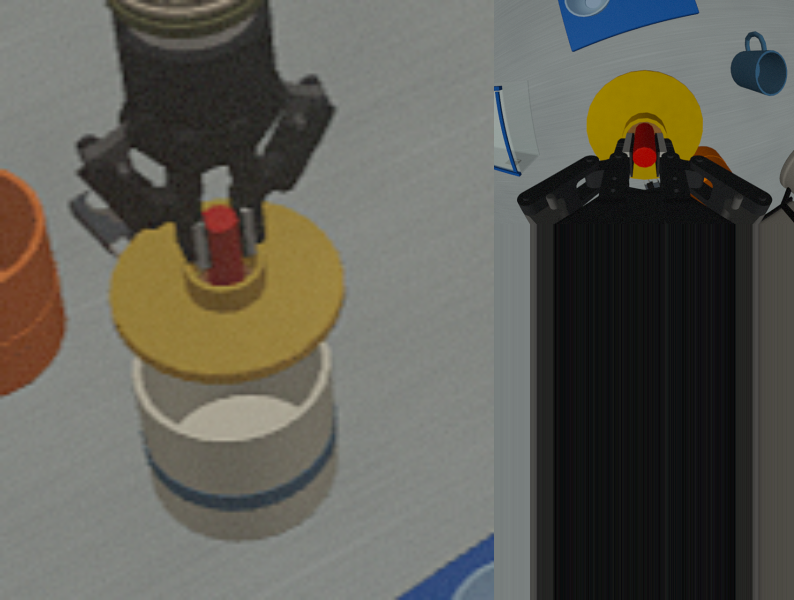

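The lids are level and appear centred over the rim. I'll check quantitatively by fitting the disc in the same camera.

Run:
```python
from h import *
import pickle
from scipy.optimize import least_squares
S=pickle.load(open("s5.pkl","rb"));z=194.2+14.3-40
k=cv2.convexHull(cen(hsv(S,(18,90,60),(35,255,255),(200,215,285,290)))[1])
m=np.zeros((480,640),np.uint8);cv2.drawContours(m,[k],-1,255,-1);k=cv2.findContours(m,0,cv2.CHAIN_APPROX_NONE)[0][0][:,0]
P=np.array([onz(S,*p,z)[:2] for p in k]);s=least_squares(lambda q:np.hypot(*(P-q).T)-64,(494,-247),loss="cauchy",f_scale=1.)
r=np.hypot(*(P-s.x).T)-64;print("disc",s.x,(abs(r)<2).mean(),np.percentile(r,[5,50,95]))
S0=pickle.load(open("scene.pkl","rb"))
m=hsv(S0,(10,12,50),(45,140,255),(212,245,282,330));print(cv2.countNonZero(m))
k=cv2.convexHull(cen(cv2.morphologyEx(m,cv2.MORPH_OPEN,np.ones((2,2))))[1]);mm=m*0;cv2.drawContours(mm,[k],-1,255,-1);k=cv2.findContours(mm,0,cv2.CHAIN_APPROX_NONE)[0][0][:,0]
k=k[k[:,1]<268]
P=np.array([onz(S0,*p,100)[:2] for p in k]);s=least_squares(lambda q:np.hypot(*(P-q).T)-56,(490,-250),loss="cauchy",f_scale=1.)
r=np.hypot(*(P-s.x).T)-56;print("rim",s.x,len(k),k.min(0),k.max(0),np.percentile(r,[5,50,95]))
```

```text
disc [ 502.0757248 -252.079144 ] 0.7218934911242604 [-5.21006909 -0.30974111  2.9301208 ]
3342
rim [ 486.89691131 -258.7801319 ] 81 [217 246] [273 267] [-3.52645154  5.8911974  25.87044328]
```

Emit:
play_rows:
  plan:
    - [-3, -2, -10, -0.002, 0.004, 0, -1]
    - [0, 0, -12, 0, 0, 0, -1]
    - [0, 0, -10, 0, 0, 0, -1]
    - [0, 0, 0, 0, 0, 0, -1]

```text
time_s: 10.4
eef_pos: [491.6, -249.8, 163.0]
ee_rot: [0.004, 0.995, -0.103, 0.003]
force: [-0.2, -0.6, -3.8]
grip_width: 0.21
```

Run:
```python
from h import *
s=sense();print("level",level(),s["eef_pos"],s["force"],s["grip_width"])
```

```text
level [ 0.009  0.004 -0.027] [ 491.63526174 -249.75668147  163.00303134] [-0.18074816 -0.6291087  -3.75631339] 0.20951584028703363
```

Plug bottom is at about 117. I'll go on gently, watching the force.

Emit:
play_rows:
  plan:
    - [0, 0.5, -6, 0.009, 0.004, 0, -1]
    - [0, 0, -6, 0, 0, 0, -1]
    - [0, 0, 0, 0, 0, 0, -1]

```text
time_s: 10.65
eef_pos: [491.8, -249.4, 150.6]
ee_rot: [-0.0, 0.995, -0.103, 0.0]
force: [-0.2, 0.0, -2.4]
grip_width: 0.212
```

Emit:
play_rows:
  plan:
    - [0, 0, -5, 0, 0, 0, -1]
    - [0, 0, 0, 0, 0, 0, -1]

```text
time_s: 10.82
eef_pos: [491.9, -249.5, 145.2]
ee_rot: [-0.0, 0.995, -0.103, 0.0]
force: [-0.0, -0.6, -2.9]
grip_width: 0.217
```

Emit:
play_rows:
  plan:
    - [0, 0, -4, 0, 0, 0, -1]
    - [0, 0, 0, 0, 0, 0, -1]

```text
time_s: 10.98
eef_pos: [492.0, -249.6, 141.1]
ee_rot: [-0.0, 0.995, -0.103, 0.001]
force: [-0.2, 0.1, -4.3]
grip_width: 0.213
```

Run:
```python
from h import *
s=sense();print("level",level(),s["eef_pos"],s["force"],s["wrist_torque"],s["grip_width"])
```

```text
level [ 0.     0.001 -0.027] [ 492.038564   -249.6375544   141.09143577] [-0.18989294  0.13074955 -4.33711113] [ 0.01815486  0.02283054 -0.00061976] 0.2126988031910783
```

Emit:
play_rows:
  plan:
    - [0, 0, -2.5, 0, 0, 0, -1]
    - [0, 0, 0, 0, 0, 0, -1]

```text
time_s: 11.15
eef_pos: [492.1, -249.7, 138.5]
ee_rot: [0.0, 0.995, -0.103, 0.001]
force: [-0.6, -0.0, -4.1]
grip_width: 0.214
```

Emit:
play_rows:
  plan:
    - [0, 0, -2, 0, 0, 0, -1]
    - [0, 0, 0, 0, 0, 0, -1]

```text
time_s: 11.32
eef_pos: [492.2, -249.8, 136.5]
ee_rot: [0.0, 0.995, -0.103, 0.001]
force: [0.4, 0.3, -3.4]
grip_width: 0.213
```

Emit:
play_rows:
  plan:
    - [0, 0, -1.5, 0, 0, 0, -1]
    - [0, 0, 0, 0, 0, 0, -1]

```text
time_s: 11.48
eef_pos: [492.5, -250.0, 136.0]
ee_rot: [0.001, 0.995, -0.103, 0.002]
force: [0.4, 0.1, -3.4]
grip_width: 0.21
```

Run:
```python
from h import *
s=sense();print("level",level(),s["eef_pos"],s["force"],s["wrist_torque"],s["grip_width"])
```

```text
level [ 0.002  0.003 -0.027] [ 492.53266105 -250.02650081  135.96851676] [ 0.40266854  0.13733553 -3.35069279] [-0.03109516  0.03136625 -0.01179293] 0.21041964017988615
```

Emit:
play_rows:
  plan:
    - [0, 0, -2, 0, 0, 0, -1]
    - [0, 0, 0, 0, 0, 0, -1]

```text
time_s: 11.65
eef_pos: [492.9, -250.3, 136.2]
ee_rot: [0.001, 0.995, -0.102, 0.002]
force: [1.0, -1.0, -4.0]
grip_width: 0.215
```

Emit:
play_rows:
  plan:
    - [0, 0, -2, 0, 0, 0, -1]
    - [0, 0, 0, 0, 0, 0, -1]

```text
time_s: 11.82
eef_pos: [493.4, -250.7, 136.0]
ee_rot: [0.002, 0.995, -0.102, 0.004]
force: [-0.1, -0.2, -2.9]
grip_width: 0.212
```

Emit:
play_rows:
  plan:
    - [0, 0, -2, 0, 0, 0, -1]

```text
time_s: 11.9
eef_pos: [493.7, -251.0, 135.6]
ee_rot: [0.003, 0.995, -0.102, 0.004]
force: [-9.9, 6.5, 29.2]
grip_width: 0.213
```

Run:
```python
from h import *
import pickle
s=sense();print("level",level(),s["eef_pos"],s["force"],s["wrist_torque"],s["grip_width"])
c=optics.capture("scene");pickle.dump(c,open("s6.pkl","wb"))
cv2.imwrite("pics/s6.png",cv2.resize(c["img"][200:340,190:310],(514,600),interpolation=cv2.INTER_CUBIC))
```

```text
level [ 0.006  0.008 -0.027] [ 493.72717484 -250.96805183  135.5794117 ] [-9.91355827  6.48826311 29.23664404] [ 1.15368598  1.54724421 -0.06962778] 0.2128105377814157
```

View pics/s6.png

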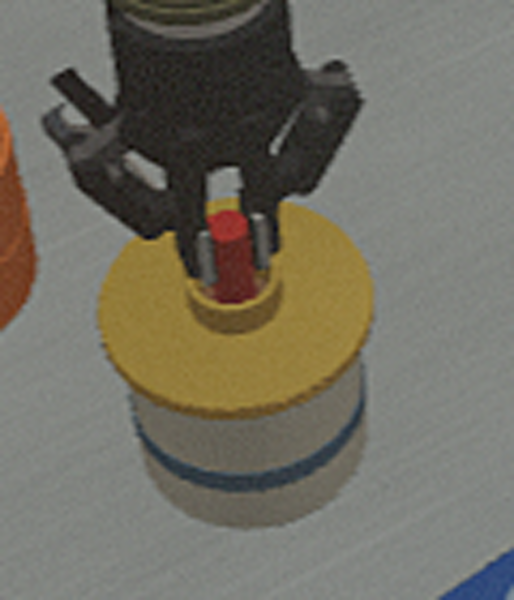

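The lid is seated: it stops hard at knob height 150, with 29 N on a 2 mm push. I'll ease off the push, release and rise.

Emit:
play_rows:
  plan:
    - [0, 0, 0.5, 0.003, 0.004, 0, -1]
    - [0, 0, 0, 0, 0, 0, -1]
    - [0, 0, 0, 0, 0, 0, -0.2]
    - [0, 0, 0, 0, 0, 0, -0.2]
    - [0, 0, 0, 0, 0, 0, -0.2]

```text
time_s: 12.37
eef_pos: [494.0, -251.2, 135.6]
ee_rot: [0.002, 0.995, -0.102, 0.003]
force: [-0.2, 0.1, 0.3]
grip_width: 0.402
```

Emit:
play_rows:
  plan:
    - [0, 0, 0, 0, 0, 0, -0.2]
    - [0, 0, 10, 0, 0, 0, -0.2]
    - [0, 0, 20, 0, 0, 0, -0.2]
    - [0, 0, 30, 0, 0, 0, -0.2]
    - [0, 0, 40, 0, 0, 0, 0]

```text
time_s: 12.78
eef_pos: [491.0, -249.0, 232.7]
ee_rot: [-0.003, 0.995, -0.103, -0.004]
force: [-0.0, -0.9, 0.3]
grip_width: 0.494
```

Run:
```python
from h import *
import pickle
for n in("wrist","scene"):
    c=optics.capture(n);pickle.dump(c,open(n+"7.pkl","wb"))
    if n=="wrist":W=c["img"]
    else:X=c["img"]
cv2.imwrite("pics/v7.png",np.hstack([cv2.resize(W,(480,360)),cv2.resize(X[190:330,190:315],(320,360))]))
s=sense();print("level",level(),s["eef_pos"],s["force"],s["grip_width"])
```

```text
level [ 0.004  0.005 -0.027] [ 493.54466896 -250.87761849  239.50017235] [ 0.41619583 -0.9673233  -0.61547314] 0.4975812560746492
```

View pics/v7.png

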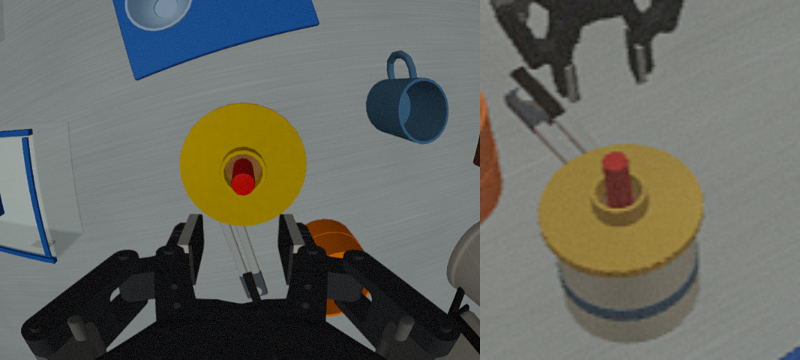

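Both lids sit level and nested on the canister. The knob top is at (323,244) in the wrist view at full scale. Next I go back to the door.

Emit:
play_rows:
  plan:
    - [1, 15, 0, 0.004, 0.005, -0.027, 0]
    - [2, 28, 0, 0, 0, 0, 0]
    - [3, 36, 0, 0, 0, 0, 0]
    - [3, 38, 0, 0, 0, 0, 0]
    - [3, 40, 0, 0, 0, 0, 0]

```text
time_s: 13.3
eef_pos: [505.4, -95.6, 243.6]
ee_rot: [0.002, 0.993, -0.122, 0.003]
force: [1.6, 0.2, -0.6]
grip_width: 0.497
```

Emit:
play_rows:
  plan:
    - [3, 40, 0, 0, 0, 0, 0]
    - [3, 40, 0, 0, 0, 0, 0]
    - [3, 40, -5, 0, 0, 0, 0]
    - [3, 40, -8, 0, 0, 0, 0]
    - [0, 0, -8, 0, 0, 0, 0]

```text
time_s: 13.72
eef_pos: [516.8, 76.1, 227.1]
ee_rot: [0.002, 0.993, -0.12, 0.008]
force: [-0.4, -0.9, -0.4]
grip_width: 0.5
```

Emit:
play_rows:
  plan:
    - [0, 0, 0, 0, 0, 0, 0]

```text
time_s: 13.8
eef_pos: [516.2, 77.6, 226.2]
ee_rot: [0.002, 0.993, -0.118, 0.007]
force: [0.3, -0.8, -0.0]
grip_width: 0.499
```

Run:
```python
from h import *
import pickle
w7=pickle.load(open("wrist7.pkl","rb"));S=pickle.load(open("scene7.pkl","rb"))
red=lambda c,roi,v:hsv(c,(0,120,v),(8,255,255),roi)|hsv(c,(172,120,v),(180,255,255),roi)
u,k=cen(red(w7,(290,200,360,280),150));print("knobtop",u,cv2.boundingRect(k),onz(w7,*u,162,True))
e=cv2.minEnclosingCircle(cen(hsv(w7,(18,90,60),(35,255,255),(220,120,430,310)))[1]);print("outer",e,onz(w7,*e[0],110,True))
c=optics.capture("wrist");pickle.dump(c,open("w8.pkl","wb"))
s=sense();print("level",level(),s["eef_pos"],s["force"],s["grip_width"])
p=proj(c,(522,113,134),True);print(p);x,y=map(int,p)
roi=(x-45,y-70,x+45,y+60);m=hsv(c,(103,120,90),(130,255,255),roi)
for k in cv2.findContours(m,0,1)[0]:
    if cv2.contourArea(k)>200: r=cv2.minAreaRect(k);print(r,onz(c,*r[0],134,True))
```

```text
knobtop (323.5968305130271, 245.56083803384368) (309, 232, 30, 29) [ 492.98951874 -251.42725162  162.        ]
outer ((323.66497802734375, 218.7761993408203), 84.63497161865234) [ 496.37610727 -252.29185962  110.        ]
level [0.005 0.015 0.006] [516.49666753  77.33338814 227.07601366] [ 0.17125186  1.08645969 -0.27290547] 0.5008193745087479
(np.float64(266.00517940623894), np.float64(245.75939394780784))
((271.0, 243.0), (68.0, 22.0), 90.0) [523.06041728 109.19789148 134.        ]
```

Emit:
play_rows:
  plan:
    - [3, 16, -5, 0.005, 0.015, 0.006, 0]
    - [3, 16, -20, 0, 0, 0, 0]
    - [0, 0, -30, 0, 0, 0, 0]
    - [0, 0, -20, 0, 0, 0, 0]
    - [0, 0, 0, 0, 0, 0, 0]

```text
time_s: 14.27
eef_pos: [525.3, 105.1, 154.5]
ee_rot: [-0.0, 0.993, -0.119, 0.004]
force: [-0.6, 0.1, -0.1]
grip_width: 0.497
```

Run:
```python
from h import *
s=sense();print("level",level(),s["eef_pos"],s["force"],s["grip_width"])
```

```text
level [0.001 0.008 0.006] [525.29236034 105.07839287 154.51651837] [-0.56452396  0.14925695 -0.0630759 ] 0.4966870824468629
```

Emit:
play_rows:
  plan:
    - [-2, 5, -20, 0, 0.008, 0.006, 0]
    - [0, 0, -18, 0, 0, 0, 0]
    - [0, 0, 0, 0, 0, 0, 0]

```text
time_s: 14.52
eef_pos: [525.5, 106.5, 119.4]
ee_rot: [0.0, 0.993, -0.119, 0.002]
force: [0.6, -0.7, 0.3]
grip_width: 0.501
```

Emit:
play_rows:
  plan:
    - [-2, 4, -6, 0, 0, 0, 0]
    - [0, 0, 0, 0, 0, 0, -1]
    - [0, 0, 0, 0, 0, 0, -1]
    - [0, 0, 0, 0, 0, 0, -1]
    - [0, 0, 0, 0, 0, 0, -1]
  grip_force: 30

```text
time_s: 14.93
eef_pos: [525.7, 109.6, 117.6]
ee_rot: [-0.001, 0.993, -0.12, 0.005]
force: [4.2, -1.9, -13.6]
grip_width: 0.179
```

Emit:
play_rows:
  plan:
    - [0, 0, 0, 0, 0, 0, -1]
    - [3, 12, 0, 0, 0, 0, -1]
    - [5, 22, 0, 0, 0, 0, -1]
    - [6, 25, 0, 0, 0, 0, -1]
    - [6, 25, 0, 0, 0, 0, -1]

```text
time_s: 15.35
eef_pos: [545.6, 192.7, 117.6]
ee_rot: [0.002, 0.992, -0.122, 0.004]
force: [3.8, -3.8, -8.5]
grip_width: 0.179
```

Run:
```python
from h import *
s=sense();print("level",level(),s["eef_pos"],s["force"],s["grip_width"])
```

```text
level [0.005 0.007 0.013] [545.58102895 192.65306121 117.6159032 ] [ 3.77892578 -3.81980314 -8.521719  ] 0.17940314399525914
```

Emit:
play_rows:
  plan:
    - [5, 22, 0, 0, 0, 0, -1]
    - [4, 18, 0, 0, 0, 0, -1]
    - [3, 14, 0, 0, 0, 0, -1]
    - [2, 10, 0, 0, 0, 0, -1]
    - [1.5, 6, 0, 0, 0, 0, -1]

```text
time_s: 15.77
eef_pos: [564.3, 270.4, 117.6]
ee_rot: [0.004, 0.993, -0.12, 0.007]
force: [-4.0, -25.7, -0.8]
grip_width: 0.174
```

Emit:
play_rows:
  plan:
    - [1, 5, 0, 0, 0, 0, -1]
    - [1, 4, 0, 0, 0, 0, -1]

```text
time_s: 15.93
eef_pos: [564.3, 270.3, 117.5]
ee_rot: [0.018, 0.993, -0.12, 0.003]
force: [-10.1, -28.5, 0.9]
grip_width: 0.181
```

The door hit its shut stop after the full 165 mm. I'll release, rise and head back.

Emit:
play_rows:
  plan:
    - [0, 0, 0, 0, 0, 0, -1]
    - [0, 0, 0, 0, 0, 0, 0]
    - [0, 0, 0, 0, 0, 0, 0]
    - [0, 0, 0, 0, 0, 0, 0]
    - [0, 0, 10, 0, 0, 0, 0]

```text
time_s: 16.35
eef_pos: [564.1, 271.4, 129.0]
ee_rot: [0.018, 0.993, -0.12, 0.002]
force: [-0.1, 0.0, 0.3]
grip_width: 0.501
```

Emit:
play_rows:
  plan:
    - [0, 0, 20, 0, 0, 0, 0]
    - [0, 0, 35, 0, 0, 0, 0.4]
    - [0, -10, 35, 0, 0, 0, 0.4]
    - [-2, -20, 35, 0, 0, 0, 0.4]
    - [-4, -30, 15, 0, 0, 0, 0.6]

```text
time_s: 16.77
eef_pos: [555.4, 215.5, 277.3]
ee_rot: [0.017, 0.993, -0.117, 0.002]
force: [-0.6, 0.7, 1.5]
grip_width: 0.794
```

Run:
```python
from h import *
import pickle
s=sense();print("level",level(),s["eef_pos"],s["force"],s["grip_width"])
c=optics.capture("wrist");pickle.dump(c,open("w9.pkl","wb"));cv2.imwrite("pics/w9.png",c["img"])
p=proj(c,(561,271,134),True);print(p);x,y=map(int,p)
m=hsv(c,(103,120,90),(130,255,255),(max(x-60,0),max(y-60,0),x+60,y+60))
for k in cv2.findContours(m,0,1)[0]:
    if cv2.contourArea(k)>150: r=cv2.minAreaRect(k);print(r,onz(c,*r[0],134,True))
```

```text
level [0.034 0.    0.002] [555.35180126 215.54522628 277.28623801] [-0.58852446  0.68200046  1.52360392] 0.7938159267264611
(np.float64(245.39218593389694), np.float64(232.22647309942462))
((247.8160858154297, 231.28192138671875), (57.36356735229492, 17.514286041259766), 86.72950744628906) [561.27253012 268.84974932 134.        ]
```

The door reads shut: grip travel between the two stops is 164 mm by camera and 165 mm by TCP. Next is the outer lid.

Emit:
play_rows:
  plan:
    - [-5, -36, 0, 0.034, 0, 0.002, 0.6]
    - [-5, -40, 0, 0, 0, 0, 0.6]
    - [-5, -41, 0, 0, 0, 0, 0.6]
    - [-5, -41, 0, 0, 0, 0, 0.6]
    - [-5, -41, 0, 0, 0, 0, 0.6]

```text
time_s: 17.23
eef_pos: [529.0, 12.5, 287.9]
ee_rot: [-0.002, 0.994, -0.113, 0.009]
force: [0.8, -0.2, -0.8]
grip_width: 0.802
```

Emit:
play_rows:
  plan:
    - [-5, -41, 0, 0, 0, 0, 0.6]
    - [-5, -41, 0, 0, 0, 0, 0.6]
    - [-5, -41, 0, 0, 0, 0, 0.6]
    - [-5, -41, 0, 0, 0, 0, 0.6]
    - [-5, -38, 0, 0, 0, 0, 0.6]

```text
time_s: 17.65
eef_pos: [501.8, -192.8, 294.7]
ee_rot: [-0.001, 0.994, -0.112, 0.014]
force: [1.4, 0.1, -0.6]
grip_width: 0.804
```

Emit:
play_rows:
  plan:
    - [-4, -28, 0, 0, 0, 0, 0.6]
    - [-2, -15, 0, 0, 0, 0, 0.6]
    - [0, 0, 0, 0, 0, 0, 0.6]
    - [0, 0, 0, 0, 0, 0, 0.6]

```text
time_s: 17.98
eef_pos: [493.8, -244.3, 298.4]
ee_rot: [0.0, 0.993, -0.116, 0.016]
force: [0.1, 0.4, 0.1]
grip_width: 0.798
```

Run:
```python
from h import *
import pickle
s=sense();print("level",level(),s["eef_pos"],s["force"],s["grip_width"])
c=optics.capture("wrist");pickle.dump(c,open("w10.pkl","wb"));cv2.imwrite("pics/w10.png",c["img"])
w7=pickle.load(open("wrist7.pkl","rb"))
red=lambda c,roi,v:hsv(c,(0,120,v),(8,255,255),roi)|hsv(c,(172,120,v),(180,255,255),roi)
roi=(180,120,460,320)
def yel(c,roi): return cv2.minEnclosingCircle(cen(hsv(c,(18,90,60),(35,255,255),roi))[1])
u,k=cen(red(c,roi,150));print("knobtop",u,cv2.boundingRect(k),onz(c,*u,162,True));e=yel(c,roi);print(e,onz(c,*e[0],110,True))
a=cen(red(w7,(290,200,360,280),150))[0];print("tri top",tri(ray(c,*u,True),ray(w7,*a,True)));b=yel(w7,(220,120,430,310))
print("tri disc",tri(ray(c,*e[0],True),ray(w7,*b[0],True)))
```

```text
level [ 0.004  0.032 -0.   ] [ 493.75830218 -244.25068177  298.36892341] [0.08733027 0.35742047 0.12318767] 0.7982088514573396
knobtop (329.7825287356322, 227.73563218390802) (319, 217, 23, 23) [ 492.92178011 -251.34370507  162.        ]
((328.6052551269531, 212.34210205078125), 68.70281982421875) [ 495.07168752 -251.78930233  110.        ]
tri top (array([ 492.68813013, -251.33833134,  161.0397824 ]), [0.028560764129730278, 0.028560764129900044])
tri disc (array([ 490.68992384, -251.17065879,   87.00470579]), [0.004178408594172887, 0.004178408594169339])
```

Knob top triangulates to (492.7,-251.3,161), which is the seated height. Descending round the collar.

Emit:
play_rows:
  plan:
    - [0, -7, -20, 0.004, 0.03, 0, 0.45]
    - [0, 0, -35, 0, 0, 0, 0.45]
    - [0, 0, -35, 0, 0, 0, 0.45]
    - [0, 0, -20, 0, 0, 0, 0.45]
    - [0, 0, 0, 0, 0, 0, 0.45]

```text
time_s: 18.45
eef_pos: [496.2, -244.4, 189.3]
ee_rot: [0.002, 0.994, -0.112, 0.005]
force: [-0.6, -0.1, 0.5]
grip_width: 0.726
```

Run:
```python
from h import *
s=sense();print("level",level(),s["eef_pos"],s["force"],s["grip_width"])
```

```text
level [ 0.005  0.009 -0.009] [ 496.24880657 -244.35263866  189.29022748] [-0.55452874 -0.10040139  0.48202406] 0.7262527588884169
```

Emit:
play_rows:
  plan:
    - [-2, -7, 0, 0.005, 0.009, -0.009, 0.45]
    - [0, 0, -15, 0, 0, 0, 0.45]
    - [0, 0, -15, 0, 0, 0, 0.45]
    - [0, 0, -15, 0, 0, 0, 0.45]
    - [0, 0, 0, 0, 0, 0, 0.45]

```text
time_s: 18.87
eef_pos: [497.8, -250.9, 151.5]
ee_rot: [0.002, 0.993, -0.114, 0.004]
force: [-0.2, -0.5, -0.8]
grip_width: 0.725
```

Run:
```python
from h import *
s=sense();print("level",level(),s["eef_pos"],s["force"],s["grip_width"])
```

```text
level [ 0.005  0.007 -0.003] [ 497.82270278 -250.88635162  151.47263454] [-0.20333987 -0.46130571 -0.76802379] 0.7251262402649793
```

Emit:
play_rows:
  plan:
    - [-4, -0.5, -10, 0.005, 0.007, 0, 0.45]
    - [-1, 0, -14, 0, 0, 0, 0.45]
    - [0, 0, -10, 0, 0, 0, 0.45]
    - [0, 0, 0, 0, 0, 0, 0.45]

```text
time_s: 19.2
eef_pos: [494.8, -253.0, 121.9]
ee_rot: [0.002, 0.993, -0.114, 0.003]
force: [-0.1, 1.3, 0.1]
grip_width: 0.725
```

Run:
```python
from h import *
s=sense();print("level",level(),s["eef_pos"],s["force"],s["grip_width"])
```

```text
level [ 0.005  0.005 -0.004] [ 494.76993731 -252.98557111  121.89381718] [-0.13184276  1.31246999  0.0691821 ] 0.7247154491420215
```

Emit:
play_rows:
  plan:
    - [-0.5, 1.5, -6, 0.005, 0.005, 0, 0.3]
    - [0, 0, -5, 0, 0, 0, 0.3]
    - [0, 0, 0, 0, 0, 0, 0.3]

```text
time_s: 19.45
eef_pos: [494.9, -252.0, 111.9]
ee_rot: [0.001, 0.993, -0.114, 0.001]
force: [-0.3, 0.4, -0.6]
grip_width: 0.647
```

Run:
```python
from h import *
s=sense();print("level",level(),s["eef_pos"],s["force"],s["grip_width"])
c=optics.capture("scene");cv2.imwrite("pics/s11.png",cv2.resize(c["img"][190:320,190:310],(554,600),interpolation=cv2.INTER_CUBIC))
```

```text
level [ 0.002  0.002 -0.004] [ 494.89848853 -251.9993394   111.90990192] [-0.32257463  0.37225134 -0.63351659] 0.6472306394765395
```

View pics/s11.png

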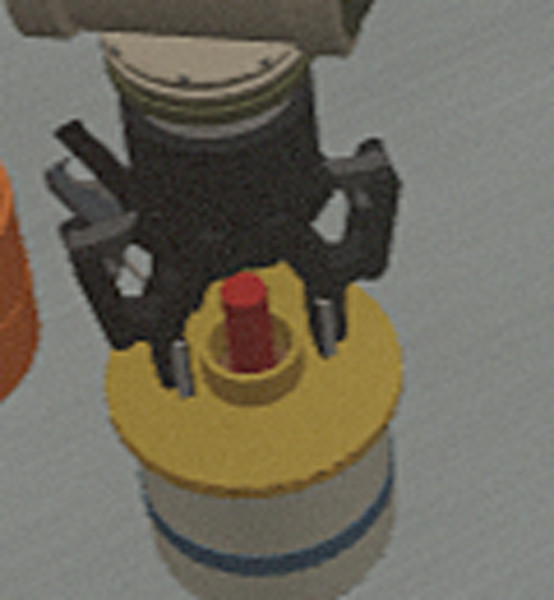

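The fingers straddle the collar evenly, a few mm above the lid, with the knob clear of the palm. I'll close on it.

Emit:
play_rows:
  plan:
    - [0, 0, -2, 0.002, 0.002, 0, 0.3]
    - [0, 0, 0, 0, 0, 0, 0.15]
    - [0, 0, 0, 0, 0, 0, -1]
    - [0, 0, 0, 0, 0, 0, -1]
    - [0, 0, 0, 0, 0, 0, -1]
  grip_force: 40

```text
time_s: 19.92
eef_pos: [495.6, -252.4, 111.6]
ee_rot: [0.0, 0.993, -0.114, 0.001]
force: [-0.3, -0.7, -2.0]
grip_width: 0.49
```

Emit:
play_rows:
  plan:
    - [0, 0, 0, 0, 0, 0, -1]
    - [0, 0, 0, 0, 0, 0, -1]

```text
time_s: 20.08
eef_pos: [495.4, -252.3, 111.4]
ee_rot: [0.0, 0.993, -0.114, 0.001]
force: [0.4, 0.2, -1.2]
grip_width: 0.488
```

Run:
```python
from h import *
s=sense();print("level",level(),s["eef_pos"],s["force"],s["wrist_torque"],s["grip_width"])
```

```text
level [ 0.001  0.001 -0.004] [ 495.4446691  -252.33191458  111.37469828] [ 0.37183583  0.20692811 -1.1983545 ] [-0.04185869 -0.05482687 -0.04276156] 0.488223137591658
```

Emit:
play_rows:
  plan:
    - [0, 0, 4, 0, 0, 0, -1]
    - [0, 0, 6, 0, 0, 0, -1]
    - [0, 0, 6, 0, 0, 0, -1]
    - [0, 0, 6, 0, 0, 0, -1]
    - [0, 0, 0, 0, 0, 0, -1]

```text
time_s: 20.5
eef_pos: [495.4, -252.3, 135.7]
ee_rot: [0.0, 0.993, -0.114, 0.0]
force: [0.3, -0.2, -1.5]
grip_width: 0.491
```

Run:
```python
from h import *
s=sense();print("level",level(),s["eef_pos"],s["force"],s["wrist_torque"],s["grip_width"])
```

```text
level [ 0.     0.001 -0.004] [ 495.3594749  -252.26780297  135.66985812] [ 0.33558279 -0.1945694  -1.5192578 ] [-0.05467301  0.06804871 -0.03844368] 0.4905408970602053
```

Load is about 1.3 N, so it is the outer lid alone. Continuing up.

Emit:
play_rows:
  plan:
    - [0, 0, 8, 0, 0, 0, -1]
    - [0, 0, 8, 0, 0, 0, -1]
    - [0, 0, 8, 0, 0, 0, -1]
    - [0, 0, 8, 0, 0, 0, -1]
    - [0, 0, 8, 0, 0, 0, -1]

```text
time_s: 20.92
eef_pos: [494.9, -251.9, 178.9]
ee_rot: [-0.0, 0.993, -0.114, -0.0]
force: [-0.1, 0.6, -0.8]
grip_width: 0.491
```

Emit:
play_rows:
  plan:
    - [0, 0, 10, 0, 0, 0, -1]
    - [0, 0, 10, 0, 0, 0, -1]
    - [0, 0, 6, 0, 0, 0, -1]
    - [0, 0, 3, 0, 0, 0, -1]
    - [0, 0, 0, 0, 0, 0, -1]

```text
time_s: 21.33
eef_pos: [495.5, -252.3, 214.1]
ee_rot: [0.001, 0.993, -0.114, 0.002]
force: [0.3, 0.5, -1.9]
grip_width: 0.488
```

Emit:
play_rows:
  plan:
    - [0, 0, 0, 0, 0, 0, -1]
    - [0, 0, 0, 0, 0, 0, -1]

```text
time_s: 21.5
eef_pos: [495.4, -252.2, 213.8]
ee_rot: [0.001, 0.993, -0.114, 0.002]
force: [0.5, -0.3, -1.4]
grip_width: 0.49
```

Run:
```python
from h import *
s=sense();print("level",level(),s["eef_pos"],s["force"],s["dq"].round(3),s["grip_width"])
c=optics.capture("scene");t=optics.capture("top")
a=c["img"][130:370,120:440];b=t["img"][120:360,140:520]
cv2.imwrite("pics/s12.png",np.hstack([cv2.resize(a,(400,300)),cv2.resize(b,(400,253))[[*range(253)]+[252]*47]]).repeat(1,0))
```

```text
level [ 0.002  0.003 -0.004] [ 495.38394048 -252.23109836  213.80518049] [ 0.54172179 -0.30200885 -1.36314681] [-0.001  0.004  0.005 -0.002 -0.001  0.   ] 0.4899194741584895
```

View pics/s12.png

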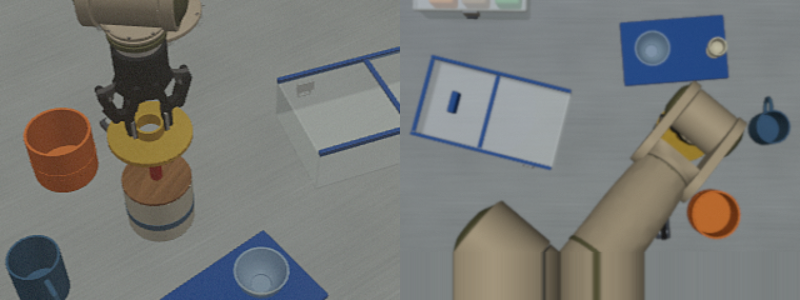

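The outer lid is held level and has risen 102 mm, so its skirt is about 41 mm above the knob's top. The wooden inner lid is seated on the canister, the door is shut, and the things around it stand where they were.

```bash
python3 -c "
from rig import ctrl; print(ctrl.finish_job())"
```

```text
the job is handed in; nothing more can be done
None
```

The job is done as asked and handed in at about 21.6 s of the 72 s allowed; no verdict is reported on hand-in.

**What I did:**
1. Slid the door open to its stop.
2. Lifted both lids by the red knob, with a measured load of about 3.0 N.
3. Lowered them onto the white canister and let go once the inner lid was seated.
4. Slid the door shut to its stop.
5. Lifted the yellow outer lid alone, with a load of about 1.3 N.

**Last checks:**
- **Inner lid:** Before I lifted the outer lid, the knob's top measured 161 mm high, against 162 mm when fully seated. In the last picture the inner lid sits level on the canister.
- **Outer lid:** It is held level to within 0.2° and has risen 102 mm. By calculation its skirt is about 41 mm above the top of the knob.
- **Door:** It moved 164 mm by camera and 165 mm by arm position between the two stops, against 165 mm stated. Its measured position on the bin came out about 2 mm short of fully shut, which is within the calibration error.
- **Bystanders:** In the last pictures the mug and the cutting board with what stands on it look unmoved. The arm hid most of the can opener, so I did not see it clearly at the end. I compared by eye and did not re-measure.

**What went wrong or disagreed:**
- The scene camera put the canister and lids 4 to 8 mm off the wrist and top views. I used the other two, and the lid went in without catching.
- The hardest pushes on the tool were about 43 N at the door's open stop and about 32 N when I tested the seating. Both went through the finger pads.
- One tilt correction went the wrong way while the gripper was empty, and I fixed it before the grasp.

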